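Check a rubber bung with the spring pin gauge

ROBOT

A 6-joint arm with a two-finger parallel gripper is mounted at the origin on the work surface. World frame = base frame: x ahead of the robot, y to its left, z up, the work surface at z = 0. Lengths are in m, angles in rad, forces in N, time in s.
With the tool pointing down it reaches from about 0.25 to 0.725 m from the base axis. Payload 9.7 kg.
Tool frame: the origin (TCP) lies between the finger pads; the fingertips stand 11 mm ahead of it and the grasp point (between the pads) lies 8 mm behind it; z points along the fingers, y is the direction in which the jaws open and shut (so a half turn about z gives the same grasp; the last joint's range is limited). The gripper opens to 85 mm and grips with 20 to 120 N. Pads are 22 mm wide; open, the fingers measure 114 mm over their backs; the gripper's body (76 mm by 85 mm) begins 54 mm behind the grasp point. The pads swing forward as they close: fully open they stand 13 mm farther back than shut.
Start: joints at [0, 0.087, 0.176, 1.66, 0, 1.571], TCP at [0.55, -0, 0.206] pointing down, gripper open.
Joint ranges: [-3.13, 3.13], [-0.85, 1.81], [-1.15, 1.24], [-2.2, 2.28], [-1.44, 1.52], [-3.14, 3.14]. Speed limits (rad/s): [2.22, 2.22, 2.57, 3.14, 3.14, 3.14].

INTERFACE

Orientations are given as a unit quaternion [x, y, z, w].
In Python, from workcell import arm gives the robot as it stands. The module is installed in compiled form; this text tells all that it offers.
- The arm moves only by the shell command python3 -m pendant 'ROWS' [OPENING]. ROWS is JSON, a list of rows, each a list of 6 numbers: the shift along the tool's x, y, z normalised to -1 to 1, where 1 is 3 cm, then the turn, a rotation vector about the tool's x, y, z normalised to -1 to 1, where 1 is 360 degrees. In form: [[x, y, z, wx, wy, wz], ...]. A call has exactly 10 rows; each row shifts and turns the commanded pose from where the row before left it, along the tool's axes as they then stand; what a row does not reach is not made up. A row lasts 1/12 s, in which the tool goes at most 41.7 mm and 7.16 degrees, less where a joint would pass 70% of its speed; a pose out of reach is approached as far as the arm can. A call with a number of a shift or a turn outside -1 to 1 is refused whole. A call with a gripper value outside its range is refused whole. OPENING is the gripper command: -1 is shut, 1 is fully open, values between are in proportion, set as the call begins (- or left out, the last holds). The fingers move at their own pace and stop on an object; the grip force is fixed at half the most. Time passes only in rows, so rows that do not move let the fingers close, or fill a call up. It gives the time, the measured TCP pose, the force and the opening at its end, in the units of the state.
- arm.state(): the state, without advancing time (a new reading comes with each control period).
- arm.grab_frame(name): name is "scene" or "side" or "wrist"; returns the picture (384x512x3 uint8, blue, green, red); there is no depth.
- arm.get_calibration(name): a dict with "K" (3x3 intrinsics, pixels), "distortion" ([k1, k2, p1, p2, k3] as OpenCV has them; the pictures are not rectified), "pose" (4x4, takes a point from camera to world coordinates). Camera axes: x right, y down, z forward; pixel columns grow to the right and rows downward; lengths in m; the calibration is good to about 2 mm. A picture is of the moment at which its call begins: read the wrist's pose just before it. get_calibration takes no time and is no camera call; for the wrist camera it gives the pose at the moment of the call.
- arm.close_job(): hands the job in, once; it reports no verdict.
The state is a dict: "time_s": time; "joint_positions": joint angles; "joint_vel": joint speeds; "effort": joint torques, N m; "ee_pos": TCP position; "ee_rot": TCP orientation; "force": force on the tool from outside, world axes, zero at the start; "moment": the same for the moment, N m; "opening": opening from 0.0 (shut) to 1.0 (fully open).
Only numpy, scipy, OpenCV 4.12 (cv2) and the standard library are available. Lean on these libraries where they do the work, as an engineer would, in place of code of your own. Each camera call takes 0.05 s, during which the arm holds its last target.

TASK

Take the pin gauge out of its stand and, holding it upright, press its pin straight down into the middle of the green rubber bung until the red part of the pin has just gone up inside the barrel (a reading of about 12 mm), but do not push the pin all the way in. Hold it steady there for about two seconds to take the reading, then put the gauge back in its stand, upright with its flange resting on the rim, and let go.

Things in the scene. Friction and masses are not known exactly. Their poses are not given: they have to be found in the camera images.
- gauge: hand gauge, 0.25 kg, round about its z axis (up). Origin: on the axis, underside of its steel flange (76 mm wide, 6 thick). Black handle, 34 mm diameter, 6 to 90 mm above origin (yellow cap); grip it 60 mm up, with 30 N or more. Barrel, 30 mm diameter, down to 32 mm below origin; sprung pin, 12 mm diameter, tip 62 mm below origin when out. Starts upright in the stand.
- gauge_pin (a joint): the reading: how far the pin is pushed up into the barrel, 0 (out) to 0.024 m (all the way in, to be avoided). The spring needs 1.6 N to start, 6.4 N at 0.012 and 11.2 N at 0.024. Of the 30 mm of pin that shows when out, the upper 12 mm is red and the lower 18 mm bare steel: the red is just hidden at 0.012.
- stand: fixed stand: upright aluminium cup on a dark round foot 100 mm wide. Origin: centre of the foot's underside, on the bench, z up. The cup is on this axis: rim 90 mm above origin, 62 mm outside and 50 mm inside diameter, inner floor at 8 mm. The gauge's barrel hangs in it with 10 mm to spare all round; its flange rests on the rim (gauge origin 90 mm above this one).
- green_bung: green rubber bung fixed in a pale wooden block, 90 x 90 x 34 mm; red-brown and black bungs in like blocks are bystanders, places swapped about. Origin: centre of the block's underside, on the bench, z up. Flat round top, 72 mm diameter, 60 mm above origin, on the axis. Its middle 55 mm gives under the pin, 1 mm per 1.5 N (about 4 mm at a reading of 12 mm), and springs back.
There are look-alikes about, which are no part of the job. Of the things that look like the gauge, the larger one is meant.

How it is judged:
On the way:
1. the upright gauge's pin is pressed into the green bung, near its middle, to a reading of 6 to 18 mm, and held so for 1.5 seconds (contact force between gauge and green_bung above 1.5 N and horizontal distance between gauge and green_bung below 0.022 m and value of joint gauge_pin between 0.006 and 0.018 m and angle between gauge's own z axis and vertical below 0.2 rad), for 1.5 s.
At the end, for the whole second after the job is handed in: the gauge is back in its stand, released and at rest: its axis within 14 mm of the stand's, its flange on the rim (within 4 mm of height), upright within 6 degrees, its pin out again (reading under 3 mm) (horizontal distance between gauge and stand below 0.014 m and z of gauge in the frame of stand between 0.086 and 0.094 m and angle between gauge's own z axis and vertical below 0.1 rad and value of joint gauge_pin below 0.003 m and linear speed of gauge below 0.02 m/s); the robot touches nothing.
It fails at once if the pin is pushed all the way in (reading over 22.5 mm) (value of joint gauge_pin above 0.0225 m).
It also fails if it takes over 58 s, if anything falls off the work surface, if the arm or the gripper's body presses on something with over 40 N, if the wrist force passes 120 N, or if a joint passes its speed limit or range.

## Working session

There is one attempt and no reset: what is moved stays moved. The work goes in short steps, Python scripts to look and compute and a shell command to move; the robot and the scene stay as the last step left them, time stands still between calls to the robot, and variables do not carry over. Pictures are saved under pics/ and viewed, and the job is handed in when it is done.

```bash
mkdir -p pics; python3 - <<'E'
from workcell import arm
import cv2
s=arm.state();print(s['time_s'],s['ee_pos'],s['ee_rot'],s['opening'])
for n in("scene","side","wrist"):
    im=arm.grab_frame(n);cv2.imwrite(f"pics/{n}0.png",im)
    c=arm.get_calibration(n);print(n,c)
E
```

```text
0.0 [5.49729001e-01 6.62165027e-06 2.05067387e-01] [ 7.07102713e-01  7.07110520e-01 -4.80721204e-04 -4.85049494e-04] 1.003414545643749
scene {'K': array([[348.06676491,   0.        , 254.85534283],
       [  0.        , 348.06676491, 191.28953468],
       [  0.        ,   0.        ,   1.        ]]), 'distortion': array([-0.07623083,  0.        ,  0.        ,  0.        ,  0.        ]), 'pose': array([[ 0.51734347,  0.67016829, -0.53219376,  0.94647538],
       [ 0.85575425, -0.4005071 ,  0.32753431, -0.32191457],
       [ 0.00635573, -0.62487481, -0.78069909,  0.69518766],
       [ 0.        ,  0.        ,  0.        ,  1.        ]])}
side {'K': array([[479.76307711,   0.        , 257.88871432],
       [  0.        , 479.76307711, 198.02318924],
       [  0.        ,   0.        ,   1.        ]]), 'distortion': array([-0.13133181,  0.        ,  0.        ,  0.        ,  0.        ]), 'pose': array([[ 0.89478778, -0.33690629,  0.29299995,  0.17731326],
       [-0.44614673, -0.64886183,  0.61638577, -0.79689563],
       [-0.01754776, -0.68225543, -0.73090328,  0.94437531],
       [ 0.        ,  0.        ,  0.        ,  1.        ]])}
wrist {'K': array([[297.41014936,   0.        , 251.07593648],
       [  0.        , 297.41014936, 187.57797405],
       [  0.        ,   0.        ,   1.        ]]), 'distortion': array([0.01357565, 0.        , 0.        , 0.        , 0.        ]), 'pose': array([[ 9.99998250e-01,  5.21467081e-04, -1.79679917e-03,
         5.49417416e-01],
       [-3.63290724e-05, -9.54779491e-01, -2.97314855e-01,
         7.57049779e-02],
       [-1.87058690e-03,  2.97314400e-01, -9.54777801e-01,
         3.72389253e-01],
       [ 0.00000000e+00,  0.00000000e+00,  0.00000000e+00,
         1.00000000e+00]])}
```

View pics/scene0.png

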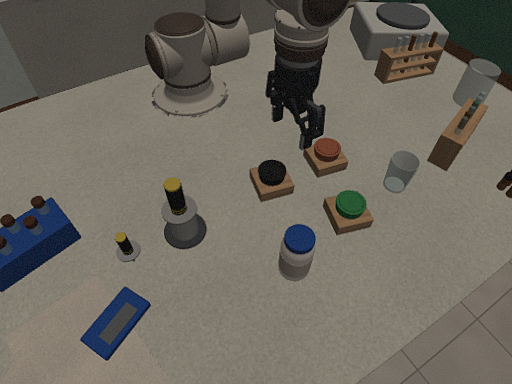

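View pics/side0.png

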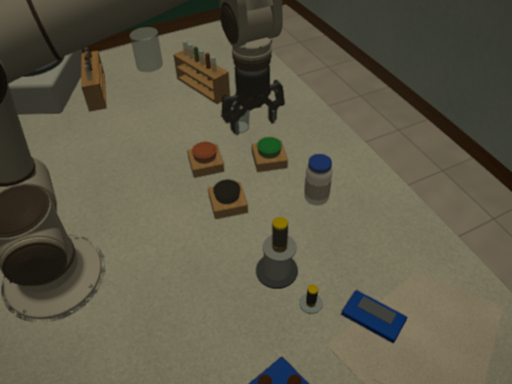

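View pics/wrist0.png

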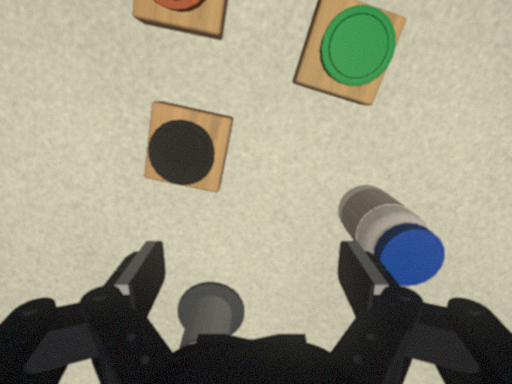

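Candidates: the large gauge at scene (175,197) / side (280,240), and the small look-alike at scene (124,246) / side (312,297). I choose the large one, in the grey cup on the dark foot. The green bung is at scene (350,204) / side (270,147) / wrist (358,46).

```bash
cat > h.py <<'E'
import numpy as np,cv2
def ray(c,uv):
    p=cv2.undistortPoints(np.array([[uv]],float),c['K'],c['distortion'])[0,0]
    d=c['pose'][:3,:3]@np.array([p[0],p[1],1.]);return c['pose'][:3,3],d/np.linalg.norm(d)
def plane(c,uv,z):
    o,d=ray(c,uv);return o+d*(z-o[2])/d[2]
def tri(rs):
    A=0;b=0
    for o,d in rs:
        P=np.eye(3)-np.outer(d,d);A=A+P;b=b+P@o
    return np.linalg.solve(A,b)
def blobs(im,lo,hi,mn=20):
    m=cv2.inRange(cv2.cvtColor(im,cv2.COLOR_BGR2HSV),lo,hi)
    n,l,s,c=cv2.connectedComponentsWithStats(m)
    return [(s[i,4],c[i].round(1),s[i,:4],(l==i)) for i in range(1,n) if s[i,4]>=mn]
E
python3 - <<'E'
from workcell import arm
from h import *
Y={};G={}
for n in("scene","side","wrist"):
    im=cv2.imread(f"pics/{n}0.png");c=arm.get_calibration(n)
    for nm,lo,hi,z in(("yel",(20,120,80),(35,255,255),.178),("grn",(50,100,40),(80,255,255),.060)):
        for a,ce,bb,m in blobs(im,lo,hi,25):
            print(n,nm,a,ce,bb,plane(c,ce,z).round(4))
            if nm=="grn" and a>300:G[n]=ray(c,ce)
            if nm=="yel" and a>100:Y[n]=ray(c,ce)
print("yellow",tri(Y.values()),"green",tri(G.values()),{k:tri([G[k2] for k2 in G if k2!=k]).round(4) for k in G})
a=cv2.imread("pics/scene0.png")[160:270,100:220];b=cv2.imread("pics/side0.png")[205:325,240:360]
cv2.imwrite("pics/crop.png",np.hstack([cv2.resize(a,(400,400)),cv2.resize(b,(400,400))]))
E
```

```text
scene yel 181 [171.7 184. ] [164 178  17  14] [ 0.4956 -0.2341  0.178 ]
scene yel 84 [120.1 236.7] [115 232  11  10] [ 0.5603 -0.3584  0.178 ]
scene grn 602 [350.8 203. ] [336 190  30  29] [0.6559 0.1157 0.06  ]
side yel 154 [279.9 222.4] [273 217  15  12] [ 0.4943 -0.234   0.178 ]
side yel 81 [312.4 288.5] [307 284  11  10] [ 0.4718 -0.4039  0.178 ]
side grn 373 [269.  146.4] [258 137  23  20] [0.648  0.1119 0.06  ]
wrist grn 4602 [357.6  45. ] [321   5  74  80] [0.6503 0.1207 0.06  ]
yellow [ 0.49465867 -0.23368667  0.17713822] green [0.65258491 0.12146266 0.05154766] {'scene': array([0.6534, 0.1222, 0.05  ]), 'side': array([0.6525, 0.1215, 0.0523]), 'wrist': array([0.6524, 0.1209, 0.0518])}
```

View pics/crop.png

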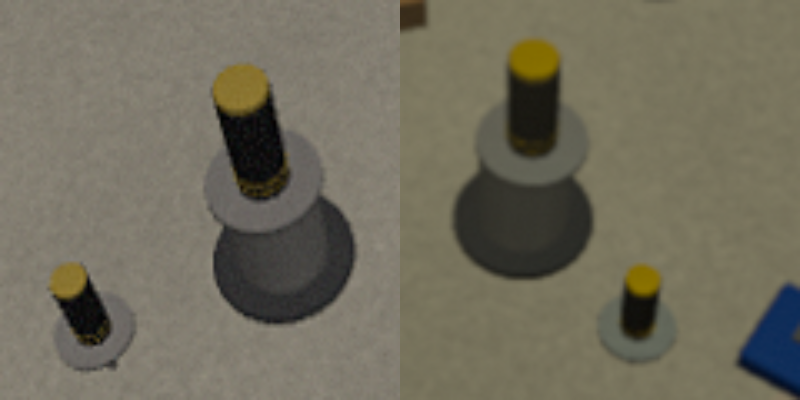

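The crop confirms it: the larger gauge, at (0.495,-0.234), has its cap top at z≈0.18 as expected. I'll move above it.

```bash
python3 -m pendant '[[-0.78,-0.18,-0.1,0,0,0],[-0.78,-0.18,-0.1,0,0,0],[-0.78,-0.18,-0.1,0,0,0],[-0.78,-0.18,-0.1,0,0,0],[-0.78,-0.18,-0.1,0,0,0],[-0.78,-0.18,-0.1,0,0,0],[-0.78,-0.19,-0.1,0,0,0],[-0.78,-0.19,0,0,0,0],[-0.78,-0.19,0,0,0,0],[-0.76,-0.19,0,0,0,0]]' 1
python3 - <<'E'
from workcell import arm
from h import *
c=arm.get_calibration("wrist");print(arm.state()['ee_pos'],arm.state()['ee_rot'])
im=arm.grab_frame("wrist");cv2.imwrite("pics/w1.png",im)
for a,ce,bb,m in blobs(im,(20,120,80),(35,255,255),25): print(a,ce,bb,plane(c,ce,.18).round(4))
E
```

```text
time_s: 0.98
ee_pos: [0.4943, -0.2345, 0.2266]
ee_rot: [0.707, 0.707, -0.0, -0.0]
force: [-0.2, -0.2, -0.1]
opening: 0.995
[ 0.49429199 -0.23453846  0.22661187] [ 7.07138268e-01  7.07075277e-01 -5.20514693e-05 -1.37887756e-04]
63 [250.9 161.1] [236 157  30  12] [ 0.4934 -0.2051  0.18  ]
1394 [250.8 196.6] [230 176  43  42] [ 0.4933 -0.2326  0.18  ]
267 [257.4 281.8] [249 273  18  18] [ 0.4988 -0.3077  0.18  ]
```

View pics/w1.png

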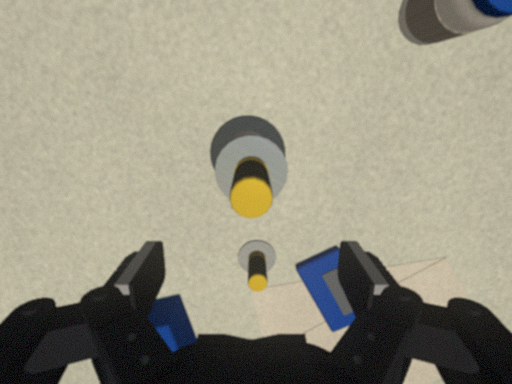

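The picture shows the larger cap at (251,197), between the jaws, so the axis is ≈(0.4935,-0.233). Next I descend 84 mm to grip at 60 mm.

```bash
python3 -m pendant '[[0.05,-0.02,0.2,0,0,0],[0,0,0.4,0,0,0],[0,0,0.4,0,0,0],[0,0,0.4,0,0,0],[0,0,0.4,0,0,0],[0,0,0.4,0,0,0],[0,0,0.3,0,0,0],[0,0,0.2,0,0,0],[0,0,0.12,0,0,0],[0,0,0,0,0,0]]' 1
python3 -m pendant '[[0,0,0,0,0,0],[0,0,0,0,0,0],[0,0,0,0,0,0],[0,0,0,0,0,0],[0,0,0,0,0,0],[0,0,0,0,0,0],[0,0,0,0,0,0],[0,0,0,0,0,0],[0,0,0,0,0,0],[0,0,0,0,0,0]]' -1
python3 - <<'E'
from workcell import arm
from h import *
print(arm.state())
a=arm.grab_frame("scene")[100:280,80:260];b=arm.grab_frame("side")[150:330,190:370]
cv2.imwrite("pics/g1.png",np.hstack([cv2.resize(a,(400,400)),cv2.resize(b,(400,400))]))
E
```

```text
time_s: 1.87
ee_pos: [0.494, -0.2315, 0.1415]
ee_rot: [0.707, 0.707, -0.0, -0.0]
force: [-0.5, -0.7, 0.0]
opening: 1.005
time_s: 2.7
ee_pos: [0.4943, -0.2321, 0.1429]
ee_rot: [0.707, 0.707, 0.0, 0.001]
force: [-2.0, 0.3, 6.2]
opening: 0.369
{'time_s': 2.7, 'joint_positions': array([-4.38853912e-01,  6.17001149e-02,  2.76969799e-02,  1.53575614e+00,
       -7.92481540e-05,  1.13208985e+00]), 'joint_vel': array([ 1.46104165e-03, -8.37262003e-06,  9.80581240e-04,  8.31611710e-04,
       -2.39481182e-04,  4.75492425e-04]), 'effort': array([ 2.17081457e-01, -4.78038383e+01,  4.47045779e+01, -6.47777393e-01,
        9.87182208e-02, -6.38345358e-03]), 'ee_pos': array([ 0.49434323, -0.23206259,  0.14294256]), 'ee_rot': array([7.07158823e-01, 7.07054544e-01, 1.38885305e-04, 5.01148076e-04]), 'force': array([-1.97784129,  0.32446269,  6.15697229]), 'moment': array([ 0.08985844,  0.28942773, -0.02784509]), 'opening': 0.3692715119549297}
```

View pics/g1.png

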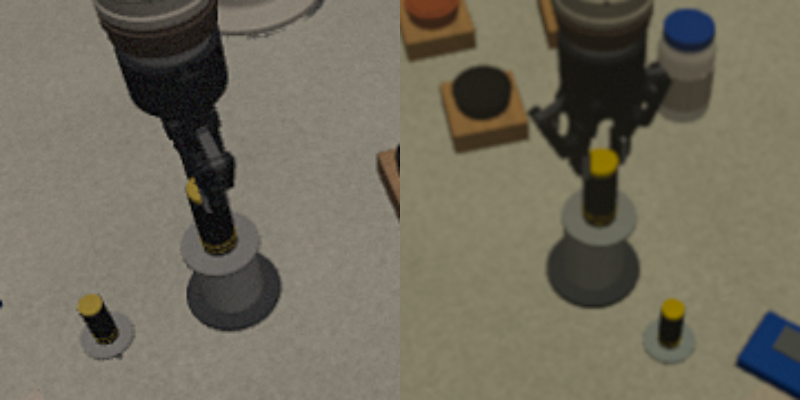

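Gripped: opening 31 mm, reference TCP (0.4943,-0.2321,0.1429), with gauge origin 0.090. Lifting 105 mm.

```bash
python3 -m pendant '[[0,0,-0.1,0,0,0],[0,0,-0.3,0,0,0],[0,0,-0.4,0,0,0],[0,0,-0.5,0,0,0],[0,0,-0.5,0,0,0],[0,0,-0.5,0,0,0],[0,0,-0.5,0,0,0],[0,0,-0.4,0,0,0],[0,0,-0.3,0,0,0],[0,0,0,0,0,0]]'
python3 - <<'E'
from workcell import arm
from h import *
print(arm.state()['ee_pos'],arm.state()['force'],arm.state()['opening'])
a=arm.grab_frame("scene")[100:280,80:260];b=arm.grab_frame("side")[100:280,190:370]
cv2.imwrite("pics/g2.png",np.hstack([cv2.resize(a,(400,400)),cv2.resize(b,(400,400))]))
E
```

```text
time_s: 3.63
ee_pos: [0.4947, -0.2321, 0.2491]
ee_rot: [0.707, 0.707, 0.0, 0.001]
force: [0.1, -0.5, -3.0]
opening: 0.368
[ 0.49466748 -0.23211342  0.24914912] [ 0.1359087  -0.533272   -3.04675965] 0.3677665749230053
```

View pics/g2.png

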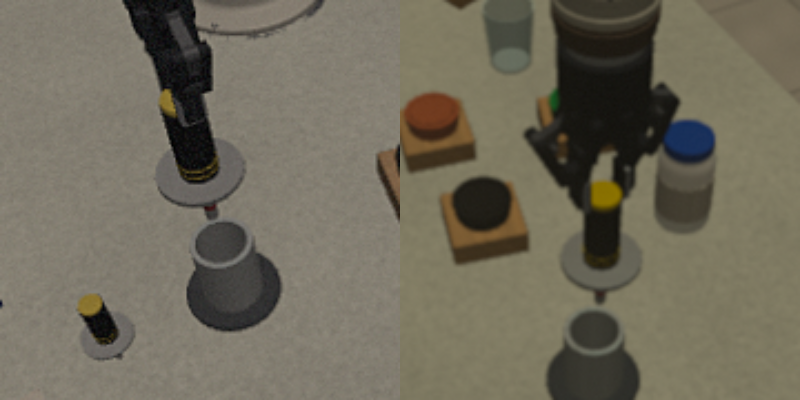

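The gauge hangs upright, with its red and steel pin showing. The empty cup's rim centre is near scene (180,209) and side (277,248). I'll check the stand axis, then carry the gauge over.

```bash
python3 - <<'E'
from workcell import arm
from h import *
for n,uv in(("scene",(180,209.4)),("side",(276.9,247.6))): print(plane(arm.get_calibration(n),uv,.09).round(4))
E
python3 -m pendant '[[0.4,0,0,0,0,0],[0.7,0,0,0,0,0],[0.9,0,0,0,0,0],[0.9,0,0,0,0,0],[0.9,0,0,0,0,0],[0.9,0,0,0,0,0],[0.9,0,0,0,0,0],[0.9,0.1,0,0,0,0],[0.9,0.2,0,0,0,0],[0.9,0.3,0,0,0,0]]'
python3 -m pendant '[[0.8,0.5,0,0,0,0],[0.7,0.6,0,0,0,0],[0.6,0.7,0,0,0,0],[0.5,0.7,0,0,0,0],[0.4,0.6,0,0,0,0],[0.2,0.6,0,0,0,0],[0.2,0.5,0,0,0,0],[0,0.3,0,0,0,0],[0,0.1,0,0,0,0],[0,0,0,0,0,0]]'
python3 - <<'E'
from workcell import arm
from h import *
s=arm.state();print(s['ee_pos'],s['ee_rot'])
c=arm.get_calibration("wrist");im=arm.grab_frame("wrist");cv2.imwrite("pics/w2.png",im)
for a,ce,bb,m in blobs(im,(50,100,40),(80,255,255),100): print(a,ce,bb,plane(c,ce,.06).round(4))
b=arm.grab_frame("side");a=arm.grab_frame("scene")
cv2.imwrite("pics/g3.png",np.hstack([cv2.resize(a[90:270,260:440],(400,400)),cv2.resize(b[40:220,180:360],(400,400))]))
E
```

```text
[ 0.4942 -0.2314  0.09  ]
[ 0.49   -0.2308  0.09  ]
time_s: 4.57
ee_pos: [0.5112, 0.019, 0.2467]
ee_rot: [0.707, 0.707, -0.0, -0.0]
force: [0.5, -0.6, -3.7]
opening: 0.365
time_s: 5.4
ee_pos: [0.6501, 0.1195, 0.2457]
ee_rot: [0.707, 0.707, -0.001, -0.001]
force: [-0.7, -0.0, -3.1]
opening: 0.367
[0.65009682 0.11951328 0.24569874] [ 7.07052321e-01  7.07160338e-01 -9.16351752e-04 -6.57212133e-04]
946 [253.9 144.5] [226 132  56  29] [0.6522 0.1389 0.06  ]
```

View pics/w2.png

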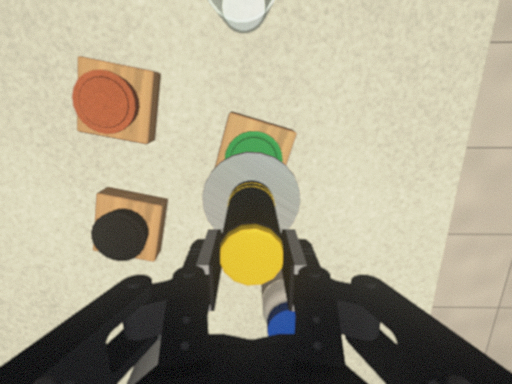

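View pics/g3.png

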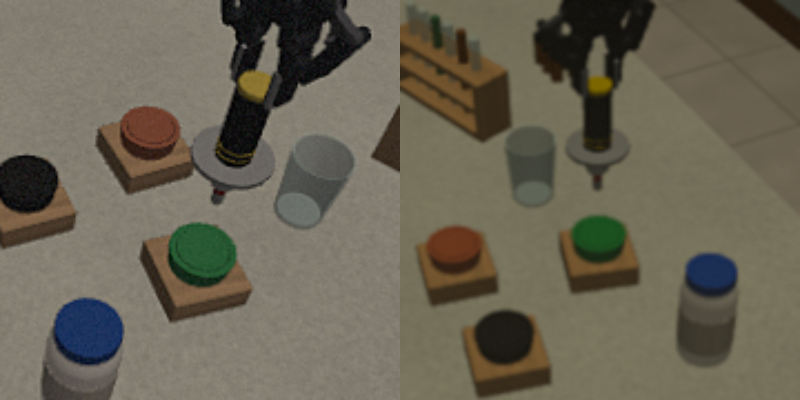

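The gauge is above the green bung, whose visible top arc is at wrist (254,132–160). The first view put its centre at (0.650,0.121), within 2 mm of where I am. Now down to just above contact, expected at TCP z≈0.175.

```bash
python3 - <<'E'
from workcell import arm
from h import *
print(plane(arm.get_calibration("wrist"),(253.9,160),.06))
E
python3 -m pendant '[[0,0,0.1,0,0,0],[0,0,0.25,0,0,0],[0,0,0.35,0,0,0],[0,0,0.4,0,0,0],[0,0,0.4,0,0,0],[0,0,0.3,0,0,0],[0,0,0.2,0,0,0],[0,0,0.1,0,0,0],[0,0,0.05,0,0,0],[0,0,0,0,0,0]]'
python3 -m pendant '[[0,0,0,0,0,0],[0,0,0,0,0,0],[0,0,0,0,0,0],[0,0,0.05,0,0,0],[0,0,0.05,0,0,0],[0,0,0.05,0,0,0],[0,0,0.05,0,0,0],[0,0,0,0,0,0],[0,0,0,0,0,0],[0,0,0,0,0,0]]'
python3 - <<'E'
from workcell import arm
from h import *
s=arm.state();print(s['ee_pos'],s['ee_rot'],s['force'])
b=arm.grab_frame("side");a=arm.grab_frame("scene")
cv2.imwrite("pics/g4.png",np.hstack([cv2.resize(a[120:240,290:410],(400,400)),cv2.resize(b[80:200,210:330],(400,400))]))
E
```

```text
[0.65200041 0.11945436 0.06      ]
time_s: 6.38
ee_pos: [0.6502, 0.1191, 0.1828]
ee_rot: [0.707, 0.707, 0.0, 0.0]
force: [0.3, -0.7, -3.3]
opening: 0.369
time_s: 7.22
ee_pos: [0.6502, 0.1191, 0.1767]
ee_rot: [0.707, 0.707, -0.0, -0.0]
force: [-0.5, 0.4, -3.5]
opening: 0.367
[0.65017244 0.11910409 0.17670455] [ 7.07111486e-01  7.07102076e-01 -2.50443163e-06 -1.15987728e-05] [-0.49586546  0.394961   -3.49051835]
```

View pics/g4.png

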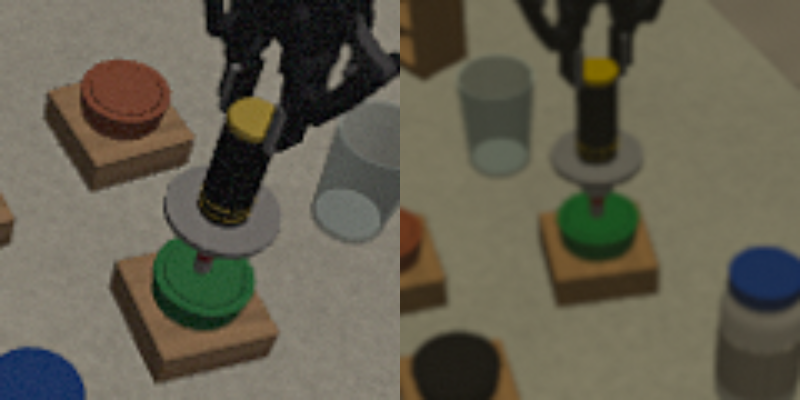

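The pin tip is right over the bung's middle in both views, at crop pixels (202,268) and (597,213), with no contact force yet. Pressing 9 mm slowly.

```bash
python3 -m pendant '[[0,0,0.05,0,0,0],[0,0,0.05,0,0,0],[0,0,0.05,0,0,0],[0,0,0.05,0,0,0],[0,0,0.05,0,0,0],[0,0,0.05,0,0,0],[0,0,0,0,0,0],[0,0,0,0,0,0],[0,0,0,0,0,0],[0,0,0,0,0,0]]'
```

```text
time_s: 8.15
ee_pos: [0.6503, 0.1191, 0.1679]
ee_rot: [0.707, 0.707, 0.0, 0.0]
force: [0.3, 0.5, 1.4]
opening: 0.365
```

```bash
python3 -m pendant '[[0,0,0.05,0,0,0],[0,0,0.05,0,0,0],[0,0,0.04,0,0,0],[0,0,0.04,0,0,0],[0,0,0,0,0,0],[0,0,0,0,0,0],[0,0,0,0,0,0],[0,0,0,0,0,0],[0,0,0,0,0,0],[0,0,0,0,0,0]]'
python3 - <<'E'
from workcell import arm
from h import *
s=arm.state();print(s['ee_pos'],s['ee_rot'],s['force'])
b=arm.grab_frame("side");print(arm.state()['force']);a=arm.grab_frame("scene");print(arm.state()['force'])
cv2.imwrite("pics/g5.png",np.hstack([cv2.resize(a[170:220,325:375],(400,400),interpolation=2),cv2.resize(b[115:165,245:295],(400,400),interpolation=2)]))
E
```

```text
time_s: 8.98
ee_pos: [0.6502, 0.1191, 0.1624]
ee_rot: [0.707, 0.707, 0.0, 0.0]
force: [0.2, 0.6, 1.2]
opening: 0.369
[0.65023801 0.1191354  0.16236426] [7.07097846e-01 7.07115711e-01 7.42661461e-05 3.22110583e-05] [0.2035782  0.63051953 1.22554347]
[ 1.0318507  -0.53447083  1.616621  ]
[1.09309904 1.01132791 2.25565946]
```

View pics/g5.png

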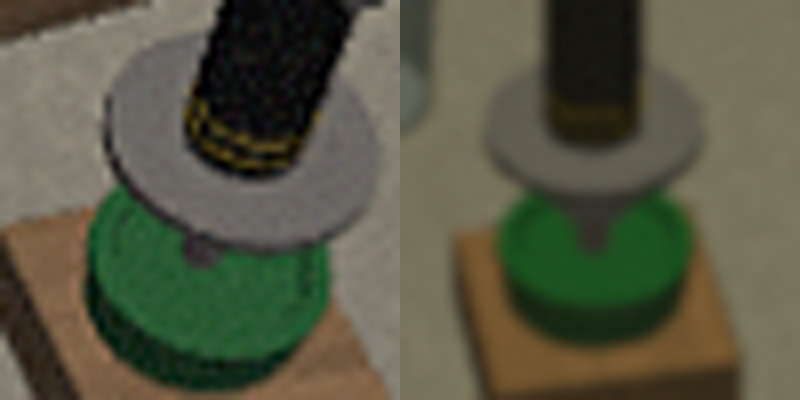

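Force (~5 N net) and geometry agree on r≈8.5–9 mm. I'll press 3.5 mm more and hold.

```bash
python3 -m pendant '[[0,0,0.04,0,0,0],[0,0,0.04,0,0,0],[0,0,0.04,0,0,0],[0,0,0,0,0,0],[0,0,0,0,0,0],[0,0,0,0,0,0],[0,0,0,0,0,0],[0,0,0,0,0,0],[0,0,0,0,0,0],[0,0,0,0,0,0]]'
python3 - <<'E'
from workcell import arm
from h import *
b=arm.grab_frame("side");print(arm.state()['force']);a=arm.grab_frame("scene");print(arm.state()['force'])
cv2.imwrite("pics/g6.png",np.hstack([cv2.resize(a[170:220,325:375],(400,400),interpolation=2),cv2.resize(b[115:165,245:295],(400,400),interpolation=2)]))
E
python3 -m pendant '[[0,0,0,0,0,0],[0,0,0,0,0,0],[0,0,0,0,0,0],[0,0,0,0,0,0],[0,0,0,0,0,0],[0,0,0,0,0,0],[0,0,0,0,0,0],[0,0,0,0,0,0],[0,0,0,0,0,0],[0,0,0,0,0,0]]'
python3 -m pendant '[[0,0,0,0,0,0],[0,0,0,0,0,0],[0,0,0,0,0,0],[0,0,0,0,0,0],[0,0,0,0,0,0],[0,0,0,0,0,0],[0,0,0,0,0,0],[0,0,0,0,0,0],[0,0,0,0,0,0],[0,0,0,0,0,0]]'
```

```text
time_s: 9.92
ee_pos: [0.6502, 0.1191, 0.1587]
ee_rot: [0.707, 0.707, 0.0, 0.0]
force: [0.7, -0.2, 4.0]
opening: 0.367
[ 0.80565329 -0.05730363  3.57952204]
[0.79713991 0.3997991  3.72646107]
time_s: 10.85
ee_pos: [0.6502, 0.1191, 0.1587]
ee_rot: [0.707, 0.707, 0.0, 0.0]
force: [0.1, -0.2, 2.7]
opening: 0.366
time_s: 11.68
ee_pos: [0.6502, 0.1191, 0.1587]
ee_rot: [0.707, 0.707, 0.0, 0.0]
force: [0.8, -0.7, 3.3]
opening: 0.368
```

View pics/g6.png

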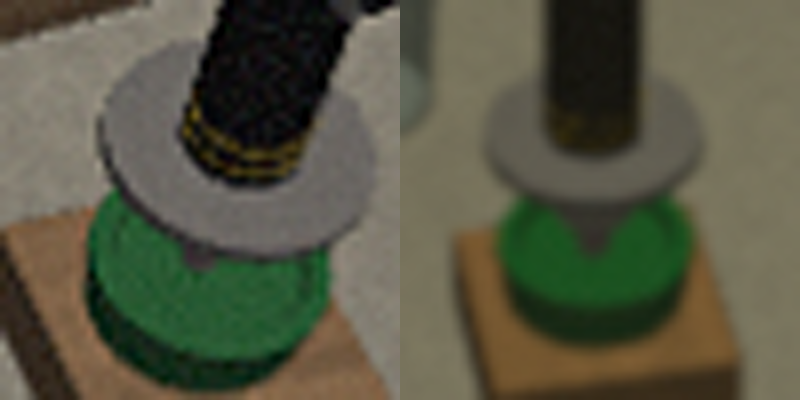

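Net force is ≈6.6 N, so the reading is ≈12 mm; only a bare steel stub shows and no red. It has been held for about 2.5 s. Lifting and returning.

```bash
python3 -m pendant '[[0,0,-0.1,0,0,0],[0,0,-0.2,0,0,0],[0,0,-0.3,0,0,0],[0,0,-0.4,0,0,0],[0,0,-0.5,0,0,0],[0,0,-0.5,0,0,0],[0,0,-0.4,0,0,0],[0,0,-0.3,0,0,0],[0,0,-0.2,0,0,0],[0,0,-0.1,0,0,0]]'
python3 -m pendant '[[0,-0.1,0,0,0,0],[0,-0.3,0,0,0,0],[-0.2,-0.5,0,0,0,0],[-0.2,-0.6,0,0,0,0],[-0.4,-0.6,0,0,0,0],[-0.5,-0.7,0,0,0,0],[-0.6,-0.7,0,0,0,0],[-0.7,-0.6,0,0,0,0],[-0.8,-0.5,0,0,0,0],[-0.9,-0.3,0,0,0,0]]'
python3 -m pendant '[[-0.9,-0.2,0,0,0,0],[-0.9,-0.1,0,0,0,0],[-0.9,0,0,0,0,0],[-0.9,0,0,0,0,0],[-0.9,0,0,0,0,0],[-0.9,0,0,0,0,0],[-0.7,0,0,0,0,0],[-0.5,0,0,0,0,0],[-0.3,0,0,0,0,0],[-0.2,0,0,0,0,0]]'
python3 -m pendant '[[-0.2,0,0,0,0,0],[0,0,0,0,0,0],[0,0,0,0,0,0],[0,0,0,0,0,0],[0,0,0,0,0,0],[0,0,0,0,0,0],[0,0,0,0,0,0],[0,0,0,0,0,0],[0,0,0,0,0,0],[0,0,0,0,0,0]]'
python3 - <<'E'
from workcell import arm
print(arm.state()['ee_pos'],arm.state()['ee_rot'])
E
```

```text
time_s: 12.52
ee_pos: [0.6501, 0.1191, 0.2494]
ee_rot: [0.707, 0.707, -0.0, -0.0]
force: [-0.7, 0.1, -2.9]
opening: 0.367
time_s: 13.35
ee_pos: [0.5011, -0.0102, 0.2484]
ee_rot: [0.707, 0.708, -0.0, -0.0]
force: [1.2, -0.4, -3.3]
opening: 0.364
time_s: 14.18
ee_pos: [0.4937, -0.2236, 0.248]
ee_rot: [0.707, 0.707, -0.0, -0.001]
force: [0.5, -0.3, -3.5]
opening: 0.364
time_s: 15.02
ee_pos: [0.4942, -0.2289, 0.2487]
ee_rot: [0.707, 0.707, 0.0, 0.0]
force: [0.2, 0.6, -2.0]
opening: 0.366
[ 0.49420428 -0.22885914  0.2486878 ] [7.07094946e-01 7.07118616e-01 1.12145498e-05 6.41162915e-06]
```

```bash
python3 -m pendant '[[-0.09,0,0,0,0,0],[0,0,0,0,0,0],[0,0,0.1,0,0,0],[0,0,0.2,0,0,0],[0,0,0.2,0,0,0],[0,0,0.1,0,0,0],[0,0,0,0,0,0],[0,0,0,0,0,0],[0,0,0,0,0,0],[0,0,0,0,0,0]]'
python3 - <<'E'
from workcell import arm
from h import *
print(arm.state()['ee_pos'])
a=arm.grab_frame("scene")[120:260,110:250];b=arm.grab_frame("side")[170:310,200:340]
cv2.imwrite("pics/g7.png",np.hstack([cv2.resize(a,(400,400)),cv2.resize(b,(400,400))]))
E
```

```text
time_s: 15.85
ee_pos: [0.4943, -0.2316, 0.231]
ee_rot: [0.707, 0.707, 0.0, 0.0]
force: [-1.0, -0.1, -3.6]
opening: 0.368
[ 0.49427375 -0.23161037  0.23097619]
```

View pics/g7.png

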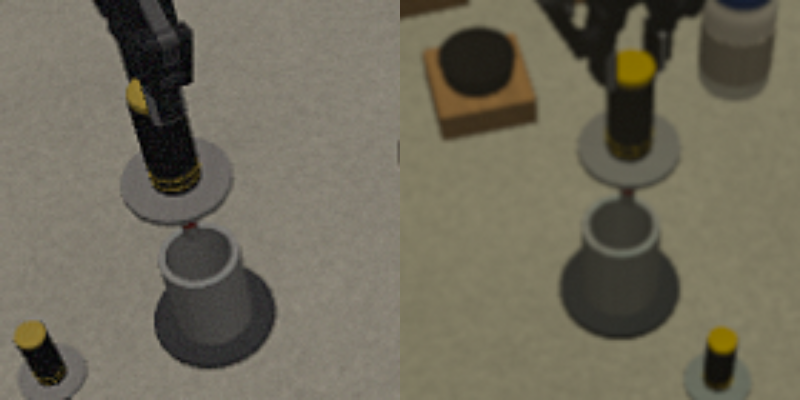

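The pin is lined up over the cup in both views. Lowering.

```bash
python3 -m pendant '[[0,0,0.1,0,0,0],[0,0,0.2,0,0,0],[0,0,0.3,0,0,0],[0,0,0.35,0,0,0],[0,0,0.35,0,0,0],[0,0,0.35,0,0,0],[0,0,0.35,0,0,0],[0,0,0.3,0,0,0],[0,0,0.2,0,0,0],[0,0,0.1,0,0,0]]'
python3 -m pendant '[[0,0,0.05,0,0,0],[0,0,0.04,0,0,0],[0,0,0.04,0,0,0],[0,0,0.04,0,0,0],[0,0,0.03,0,0,0],[0,0,0.03,0,0,0],[0,0,0.02,0,0,0],[0,0,0,0,0,0],[0,0,0,0,0,0],[0,0,0,0,0,0]]'
```

```text
time_s: 16.78
ee_pos: [0.4938, -0.2314, 0.1514]
ee_rot: [0.707, 0.707, -0.0, -0.001]
force: [0.1, 0.3, -2.9]
opening: 0.368
time_s: 17.62
ee_pos: [0.4942, -0.2316, 0.1452]
ee_rot: [0.707, 0.707, 0.0, 0.0]
force: [-0.3, -0.9, -3.4]
opening: 0.364
```

```bash
python3 -m pendant '[[0,0,0.03,0,0,0],[0,0,0.03,0,0,0],[0,0,0.02,0,0,0],[0,0,0,0,0,0],[0,0,0,0,0,0],[0,0,0,0,0,0],[0,0,0,0,0,0],[0,0,0,0,0,0],[0,0,0,0,0,0],[0,0,0,0,0,0]]'
python3 - <<'E'
from workcell import arm
from h import *
a=arm.grab_frame("scene")[120:260,110:250];b=arm.grab_frame("side")[170:310,200:340]
cv2.imwrite("pics/g8.png",np.hstack([cv2.resize(a,(400,400)),cv2.resize(b,(400,400))]))
E
```

```text
time_s: 18.45
ee_pos: [0.4942, -0.2316, 0.143]
ee_rot: [0.707, 0.707, 0.0, 0.0]
force: [-2.6, 0.5, 2.5]
opening: 0.368
```

View pics/g8.png

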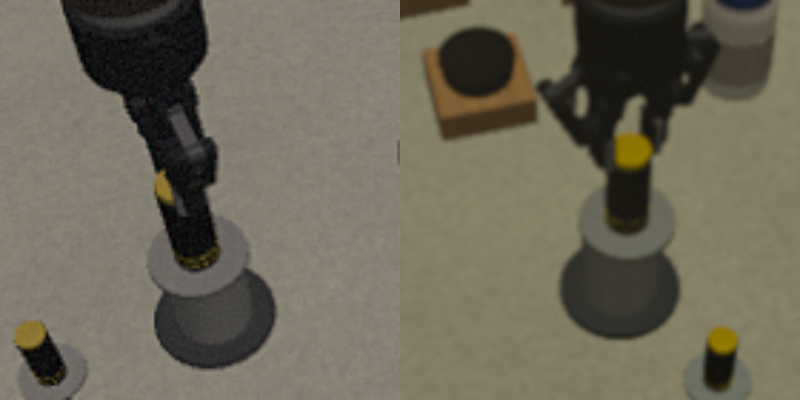

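The flange rests on the rim: force went from -3.4 to +2.5 N, at the same height as at pick-up. Releasing, then rising clear.

```bash
python3 -m pendant '[[0,0,0,0,0,0],[0,0,0,0,0,0],[0,0,0,0,0,0],[0,0,0,0,0,0],[0,0,0,0,0,0],[0,0,0,0,0,0],[0,0,0,0,0,0],[0,0,0,0,0,0],[0,0,0,0,0,0],[0,0,0,0,0,0]]' 1
python3 -m pendant '[[0,0,-0.1,0,0,0],[0,0,-0.3,0,0,0],[0,0,-0.4,0,0,0],[0,0,-0.5,0,0,0],[0,0,-0.5,0,0,0],[0,0,-0.5,0,0,0],[0,0,-0.4,0,0,0],[0,0,-0.3,0,0,0],[0,0,-0.2,0,0,0],[0,0,0,0,0,0]]'
python3 - <<'E'
from workcell import arm
from h import *
Y=[]
for n in("scene","side","wrist"):
    c=arm.get_calibration(n);im=arm.grab_frame(n);cv2.imwrite(f"pics/{n}9.png",im)
    for a,ce,bb,m in blobs(im,(20,120,80),(35,255,255),100): print(n,a,ce,plane(c,ce,.18).round(4)); 
a=cv2.imread("pics/scene9.png")[120:260,110:250];b=cv2.imread("pics/side9.png")[170:310,200:340]
cv2.imwrite("pics/g9.png",np.hstack([cv2.resize(a,(400,400)),cv2.resize(b,(400,400))]))
E
```

```text
time_s: 19.38
ee_pos: [0.4942, -0.2316, 0.1428]
ee_rot: [0.707, 0.707, -0.0, 0.0]
force: [-0.3, -0.5, 0.4]
opening: 0.998
time_s: 20.22
ee_pos: [0.4945, -0.2318, 0.2403]
ee_rot: [0.707, 0.707, 0.0, 0.001]
force: [0.4, -1.9, -0.3]
opening: 1.001
scene 183 [172.  183.8] [ 0.4972 -0.2337  0.18  ]
side 159 [279.7 222.3] [ 0.4932 -0.235   0.18  ]
wrist 1257 [250.9 194. ] [ 0.4933 -0.2315  0.18  ]
wrist 252 [257.3 277.4] [ 0.4989 -0.3086  0.18  ]
```

View pics/g9.png

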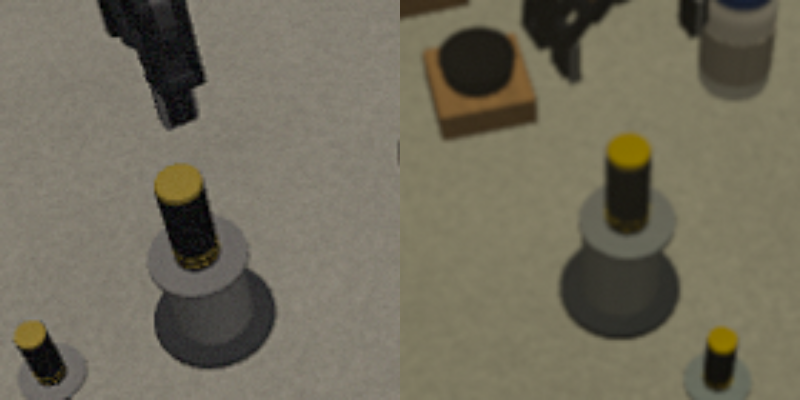

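The gauge stands upright on the rim, with its cap within 0.3 px of where it started in the scene and side views. The gripper is open and clear.

```bash
python3 -c "
from workcell import arm
print(arm.close_job())"
```

```text
the job is handed in; nothing more can be done
None
```

The larger gauge was pressed into the middle of the green bung, held there, and put back in its stand and released. I handed the job in at about 20 s of the 58 s allowed; no verdict is reported.

- **Press:** The net force was about 6.6 N, and the tool height also matched a reading of about 12 mm. In the pictures only bare steel pin showed, with no red. The reading was held for about 2.5 s, and the pin tip was within about 2–3 mm of the bung's centre.
- **Return:** The flange came to rest on the rim at the same tool height as at pick-up (0.143 m). After release the gauge stands upright, and its cap is within 0.3 px of its starting place in the scene and side views. The gripper is open and about 50 mm above it.
- **Disagreements:** No check failed. The cameras differed from each other by a few mm: up to 4 mm on the cap and the stand axis, and up to about 9 mm on the bung. The larger bung difference comes mostly from its side being in the colour mask, so I went by the wrist view there. Force readings wandered by about 0.7 N, roughly 1–2 mm of reading.

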